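# Load a slotted weight on the food press, slots staggered

## Task

Load the second slotted weight on the food press: keeping it flat, slide it off the wooden ledge on to the weight below until the press's stem sits at the inner end of its slot. Then turn it about the stem until its slot faces the opposite way to the lower weight's slot, so that neither weight can slip off, and leave it there fully home without disturbing the jars and pots nearby.

Things in the scene. Friction and masses are not known exactly. Their poses are not given: they have to be found in the camera images.
- press: Food press, fixed: pale wooden base board 312 x 150 mm, square steel tray, round pressing plate, upright steel stem 10 mm in diameter with a cap 24 mm across (underside 105 mm, top 116 mm above the worktop), so weights go on only from the side. Origin on the worktop on the stem's axis; z up; x points from the ledge towards the stem.
- ledge (a point): Middle of the press's level wooden loading ledge, on its top face, 69.5 mm above the worktop and 146 mm from the stem's axis (158 mm long). It ends 67 mm from the axis, flush with the lower weight's top. Two guide rails run along it towards the stem (along x), 106 mm apart inside, 8 mm higher than the ledge.
- lower_mid (a point): Lower weight, already on the stem: plain dark steel disc, 128 mm in diameter, 14 mm thick, one slot 14 mm wide from centre to rim. Point on its (and the stem's) axis at its top face, 69 mm above the worktop; z up, x points along its slot to the mouth. It stays on the stem and turns only stiffly (0.4 N m). At first its slot faces away from the ledge, within 60 degrees.
- weight_center (a point): Second weight, loose: bright steel disc, 100 mm in diameter, 14 mm thick, 0.35 to 0.65 kg, flat on the ledge, one slot 14 mm wide from centre to rim, roughly (30 degrees) towards the stem. Point at the disc's centre, half-way up; z up, x along the slot to its mouth. Opposite the slot stands a handle plate (x -42 to -34 mm, 50 mm wide along y, top 31 mm above this point).
- weight_slot (a point): Middle of the mouth of the second weight's slot: at its rim, 50 mm from weight_center along x, half-way up. The mouth is flared to 26 mm over the last 18 mm; the slot's inner end lies just past the disc's centre, so the weight is fully home when weight_center is on the stem's axis.
- spice_jar: Bystander: spice jar with a green lid, 46 mm in diameter, 106 mm tall; origin at the middle of its underside.
- salt_shaker: Bystander: salt shaker with a grey top, 44 mm in diameter, 90 mm tall; origin at the middle of its underside.
- cream_pot: Bystander: small white round open pot, 72 mm in diameter, 62 mm tall; origin at the middle of its underside.
Not all that is in view belongs to the job. What is meant by the part that bears weight_center is not red or yellow, and is the larger of those in its own colour.

How it is judged:
By the outcome, as a careful person would: the job done as asked, in the order asked, and still so for the second after the job is handed in, with the robot touching nothing.
It also fails if it takes over 53 s, if anything falls off the work surface, if the arm or the gripper's body presses on something with over 40 N, if the wrist force passes 120 N, or if a joint passes its speed limit or range.

## Robot

A 6-joint arm with a two-finger parallel gripper is mounted at the origin on a cart in front of the work surface, level with it; the furniture and walls round the work are solid. World frame = base frame: x ahead of the robot, y to its left, z up, the work surface at z = 0. Lengths are in m, angles in rad, forces in N, time in s.
With the tool pointing down it reaches from about 0.35 to 0.775 m from the base axis. Payload 7.3 kg.
Tool frame: the origin (TCP) lies midway between the tips of the shut fingers; the grasp point (between the pads) lies 19 mm behind it (robot.grip_depth is the z of the grasp point in the tool frame, in m); z points along the fingers, y is the line along which they close (so a half turn about z gives the same grasp; the last joint's range is limited). The gripper opens to 92 mm and grips with 3 to 60 N. Pads are 19 mm wide; open, the fingers measure 130 mm over their backs; the gripper's body (75 mm by 190 mm) begins 47 mm behind the grasp point.
Start: joints at [1.124, 0.342, 1.524, -0, 1.275, -0.146], TCP at [0.156, 0.501, 0.227] pointing down, gripper open.
Joint ranges: [-2.53, 2.53], [-0.77, 2.02], [0.04, 2.7], [-1, 4.14], [0.28, 2.66], [-3.11, 3.11]. Speed limits (rad/s): [2.57, 2.57, 3.14, 3.14, 3.14, 3.14].

## Interface

Orientations are given as [roll, pitch, yaw] about the fixed x, y, z axes, in that order (R = Rz(yaw) Ry(pitch) Rx(roll)).
In Python, from cell import robot, viewer gives the robot as it stands.
- The arm moves only by the tool step_arm, never from a script. Its argument "increments" is a list of rows, each an object with "delta_pos": the shift along the tool's x, y, z in cm, a list of three; "dr": the turn, a rotation vector about the tool's x, y, z in degrees, a list of three; "fingers": the closure, from -1 (fully open) to 1 (shut), so that 0 is half open. In form: [{"delta_pos": [tx, ty, tz], "dr": [wx, wy, wz], "fingers": fingers}, ...]. A call has exactly 5 rows; each row is the pose to reach, as a shift and turn from the pose commanded when the call began, along the tool's axes at that moment; what a row does not reach only later rows make up. A row lasts 1/8 s, in which the tool goes at most 62.5 mm and 10.7 degrees, less where a joint would pass 70% of its speed; a pose out of reach is approached as far as the arm can. A call with a gripper value outside its range is refused whole. The fingers move at their own pace and stop on an object; "newtons" is the grip in N (left out, the last holds). Time passes only in rows, so rows that repeat a pose let the fingers close, or fill a call up. It gives the time, the measured TCP pose, the force, the opening and the grip force at its end, in the units of the state.
- robot.observe(): the state, without advancing time (a new reading comes with each control period).
- viewer.read_camera(name): name is "scene" or "top" or "wrist"; returns the picture (480x640x3 uint8, red, green, blue); there is no depth.
- viewer.camera_params(name): a dict with "K" (3x3 intrinsics, pixels), "k1" (the pictures are not rectified: a ray, as slopes to the right and down, at radius r is drawn at 1 + k1 r^2 times it, then the intrinsics apply), "T" (4x4, takes a point from camera to world coordinates). Camera axes: x right, y down, z forward; pixel columns grow to the right and rows downward; lengths in m; the calibration is good to about 2 mm. A picture is of the moment at which its call begins: read the wrist's pose just before it. camera_params takes no time and is no camera call; for the wrist camera it gives the pose at the moment of the call.
- robot.hand_in(): hands the job in; it is judged then, once.
The state is a dict: "time": time; "qpos": joint angles; "qvel": joint speeds; "joint_efforts": joint torques, N m; "tool_pos": TCP position; "tool_rot": TCP orientation; "contact_force": force on the tool from outside, world axes, zero at the start; "torque": the same for the moment, N m; "opening": finger opening in m; "grip_force": force on a finger pad.
Only numpy, scipy, OpenCV 4.12 (cv2) and the standard library are available. Lean on these libraries where they do the work, as an engineer would, in place of code of your own. Each camera call takes 0.05 s, during which the arm holds its last target. There are 200 camera calls.

## Working session

There is one attempt and no reset: what is moved stays moved. The work goes in short steps, Python scripts to look and compute and a tool call to move; the robot and the scene stay as the last step left them, time stands still between calls to the robot, and variables do not carry over. Pictures are saved under pics/ and viewed, at most 10 in all, crops included, and the job is handed in when it is done.

Besides the shell and the picture viewer there is one more tool, called after "Request:" in YAML: its name, and indented under it one key for each argument. step_arm: Moves the arm, as the interface text tells. Its arguments: {"type":"object","properties":{"increments":{"type":"array"},"newtons":{"type":"number"}},"required":["increments"]}

```bash
mkdir -p pics; ls; cat > h.py <<'E'
import numpy as np, cv2
from cell import robot, viewer
def grab(n,name=None):
    p=viewer.camera_params(n); im=viewer.read_camera(n)
    if name: cv2.imwrite(f'pics/{name}.png',im[:,:,::-1])
    return im,p
def px2w(p,uv,z):
    K=np.array(p['K']);T=np.array(p['T']);k=p['k1']
    d=np.array([(uv[0]-K[0,2])/K[0,0],(uv[1]-K[1,2])/K[1,1]]);u=d.copy()
    for _ in range(20): u=d/(1+k*(u@u))
    r=T[:3,:3]@np.array([u[0],u[1],1]);o=T[:3,3]
    return o+r*(z-o[2])/r[2]
def w2px(p,X):
    K=np.array(p['K']);T=np.array(p['T'])
    c=T[:3,:3].T@(np.array(X)-T[:3,3]);u=c[:2]/c[2];u=u*(1+p['k1']*(u@u))
    return K[:2,:2]@u+K[:2,2]
E
python3 - <<'E'
from h import *
a,p=grab('top','top1'); b,q=grab('scene','scene1')
s=robot.observe(); print(s); print(p);print(q)
E
```

```text
pics
{'time': 0.1, 'qpos': array([ 1.12396624e+00,  3.42648532e-01,  1.52491144e+00, -9.77022218e-06,
        1.27539632e+00, -1.45997447e-01]), 'qvel': array([ 0.00153122, -0.00192559, -0.00187676, -0.00016568,  0.00075304,
       -0.00034927]), 'joint_efforts': array([ 7.10300592e-04, -4.32012892e+01, -2.44696838e+01,  7.19089690e-02,
        5.26333472e-02, -3.37137294e-05]), 'tool_pos': array([0.15538962, 0.50110205, 0.22612031]), 'tool_rot': array([-3.14024216e+00, -1.89137156e-04,  2.84076274e+00]), 'contact_force': array([-0.04196069,  0.25374757,  0.63979746]), 'torque': array([-0.02477889,  0.03394185,  0.02334236]), 'grip_force': 0.0, 'opening': 0.091652023104479}
{'K': array([[553.07106507,   0.        , 321.51258355],
       [  0.        , 553.07106507, 238.13474915],
       [  0.        ,   0.        ,   1.        ]]), 'k1': -5.1550342202042764e-05, 'T': array([[ 0.36571743, -0.81613385,  0.44741066, -0.236074  ],
       [-0.93071803, -0.32266851,  0.17218882, -0.32805196],
       [ 0.0038362 , -0.47938562, -0.87759598,  1.49177011],
       [ 0.        ,  0.        ,  0.        ,  1.        ]])}
{'K': array([[610.45354489,   0.        , 316.30001574],
       [  0.        , 610.45354489, 245.59156795],
       [  0.        ,   0.        ,   1.        ]]), 'k1': 0.0304751480072054, 'T': array([[-0.60427738, -0.62742939,  0.49110203, -0.26108491],
       [-0.79676839,  0.47352519, -0.3754118 ,  0.56140375],
       [ 0.00299522, -0.61814743, -0.78605647,  1.30068453],
       [ 0.        ,  0.        ,  0.        ,  1.        ]])}
```

View pics/top1.png

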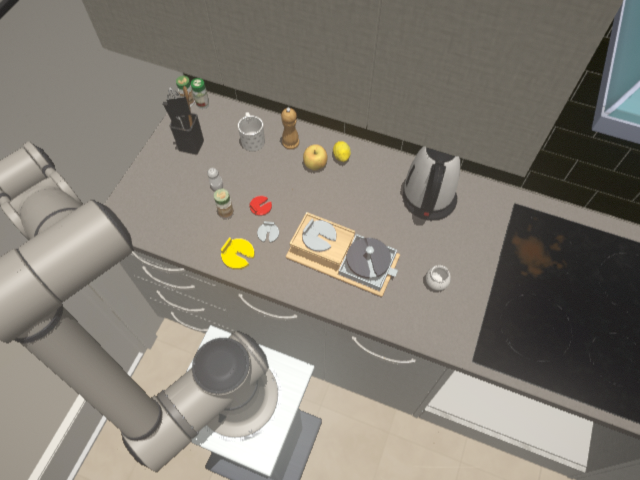

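View pics/scene1.png

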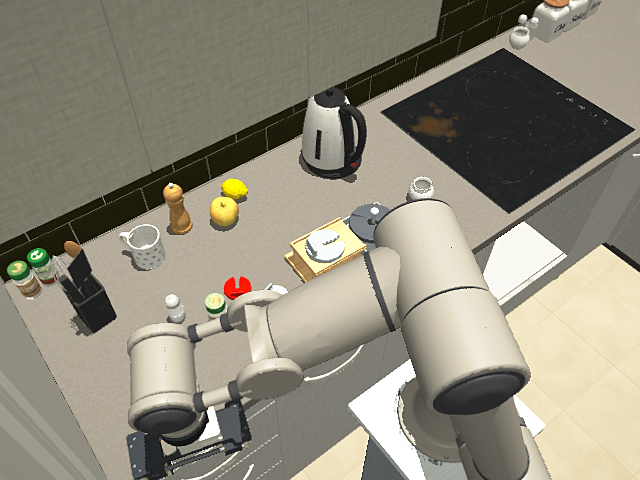

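Slotted discs in the top view: bright grey on the ledge (320,236), small grey (268,232), red (261,206) and yellow (238,253). The description rules out red and yellow, and the larger grey one is on the ledge at (320,236). The lower weight is at (370,258), and I'll check both in a crop.

```bash
python3 - <<'E'
from h import *
im=cv2.imread('pics/top1.png');c=im[205:305,275:415]
cv2.imwrite('pics/crop1.png',cv2.resize(c,None,fx=5.5,fy=5.5,interpolation=cv2.INTER_CUBIC))
p=viewer.camera_params('top')
for n,uv,z in [('disc',(320,236),.0835),('cap',(370,251),.116),('lower',(370,258),.069),('pot',(438,277),.0),('smallgrey',(268,232),.014),('shaker',(216,187),.0),('jar',(224,211),0)]: print(n,px2w(p,uv,z).round(3))
E
```

```text
disc [ 0.487 -0.045  0.083]
cap [ 0.477 -0.199  0.116]
lower [ 0.48  -0.202  0.069]
pot [ 0.529 -0.404  0.   ]
smallgrey [0.477 0.122 0.014]
shaker [0.574 0.351 0.   ]
jar [0.502 0.286 0.   ]
```

View pics/crop1.png

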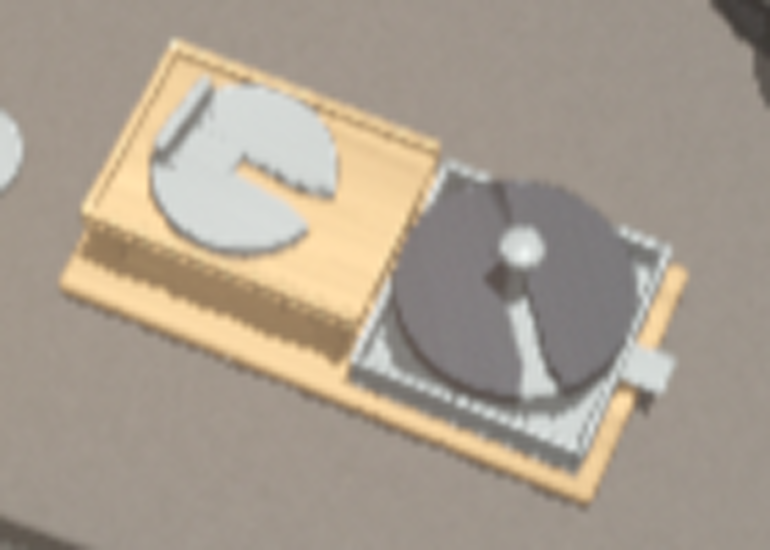

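Top crop: the bright disc is on the ledge with its handle at about (185,120), far-left, and its slot mouth at about (318,215), facing the stem. The lower weight's slot runs from the stem to its mouth at about (540,392). The choice is confirmed.

```bash
python3 - <<'E'
from h import *
p=viewer.camera_params('top')
f=lambda x,y,z: px2w(p,(x/5.5+275-.4,y/5.5+205-.4),z)
def ang(a,b): d=b-a; return np.degrees(np.arctan2(d[1],d[0])).round(1),np.linalg.norm(d[:2]).round(4)
P={'railA':f(175,42,.0775),'railB':f(440,147,.0775),'h1':f(211,82,.1075),'h2':f(157,160,.1075),'cap':f(522,243,.116),
'm':f(319,215,.0835),'i':f(236,165,.0835),'mouthlow':f(538,392,.069),'ledgeNL':f(85,210,.0695),'boardL':f(62,285,0.015),'boardR':f(590,500,.015)}
for k,v in P.items(): print(k,v.round(4))
print('rail',ang(P['railA'],P['railB']),'board',ang(P['boardL'],P['boardR']),'handle',ang(P['h1'],P['h2']),'slot',ang(P['i'],P['m']),'low',ang(P['cap'],P['mouthlow']))
R=np.array(viewer.camera_params('wrist')['T']);print(R)
import scipy.spatial.transform as t
s=robot.observe();Rt=t.Rotation.from_euler('xyz',s['tool_rot']).as_matrix();print(Rt.round(3)); print('cam in tool',(Rt.T@(R[:3,3]-s['tool_pos'])).round(3),(Rt.T@R[:3,:3]).round(2))
E
```

```text
railA [0.5505 0.0237 0.0775]
railB [ 0.5418 -0.1325  0.0775]
h1 [ 0.5179 -0.0108  0.1075]
h2 [ 0.4638 -0.0022  0.1075]
cap [ 0.4831 -0.1958  0.116 ]
m [ 0.4766 -0.0882  0.0835]
i [ 0.4885 -0.0366  0.0835]
mouthlow [ 0.429  -0.2272  0.069 ]
ledgeNL [0.4409 0.0307 0.0695]
boardL [0.4197 0.038  0.015 ]
boardR [ 0.4055 -0.2689  0.015 ]
rail (np.float64(-93.2), np.float64(0.1564)) board (np.float64(-92.7), np.float64(0.3072)) handle (np.float64(171.0), np.float64(0.0548)) slot (np.float64(-103.0), np.float64(0.0529)) low (np.float64(-149.9), np.float64(0.0625))
[[ 0.29684512  0.9141944   0.27591951  0.08051161]
 [ 0.95492339 -0.28355636 -0.08784705  0.52476985]
 [-0.00207055  0.28955897 -0.95715794  0.3848748 ]
 [ 0.          0.          0.          1.        ]]
[[-0.955  0.296 -0.001]
 [ 0.296  0.955 -0.001]
 [ 0.    -0.001 -1.   ]]
cam in tool [ 0.079  0.    -0.159] [[-0.   -0.96 -0.29]
 [ 1.   -0.   -0.  ]
 [ 0.   -0.29  0.96]]
```

```bash
cat >> h.py <<'E'
from scipy.spatial.transform import Rotation as Ro
def delta(pos,yawdeg):
    """tool-frame shift (cm) and rotvec (deg) from measured pose to pos, pointing down at yaw"""
    s=robot.observe();R=Ro.from_euler('xyz',s['tool_rot'])
    G=Ro.from_euler('xyz',[np.pi,0,np.radians(yawdeg)])
    print('t',round(s['time'],2),'pos',s['tool_pos'].round(4),'yaw',np.degrees(s['tool_rot']).round(1),'open',round(s['opening'],4),'q6',s['qpos'].round(2)[[0,5]],'F',s['contact_force'].round(1))
    print('dpos cm',(R.inv().apply(np.array(pos)-s['tool_pos'])*100).round(2),'dr',np.degrees((R.inv()*G).as_rotvec()).round(1))
E
python3 -c "
from h import *
delta([.491,-.0065,.2],80)"
```

```text
t 0.1 pos [0.1554 0.5011 0.2261] yaw [-179.9   -0.   162.8] open 0.0917 q6 [ 1.12 -0.15] F [-0.   0.3  0.6]
dpos cm [-47.1  -38.53   2.66] dr [-0.1  0.  82.8]
```

Request:
step_arm:
  increments:
    - {"delta_pos":[-4.7,-3.8,0],"dr":[0,0,8],"fingers":-1}
    - {"delta_pos":[-9.4,-7.6,0],"dr":[0,0,16],"fingers":-1}
    - {"delta_pos":[-14.1,-11.4,0],"dr":[0,0,25],"fingers":-1}
    - {"delta_pos":[-18.8,-15.2,0],"dr":[0,0,33],"fingers":-1}
    - {"delta_pos":[-23.5,-19,0],"dr":[0,0,41],"fingers":-1}

```text
time: 0.72
tool_pos: [0.3243, 0.2486, 0.2267]
tool_rot: [3.141, -0.0, 2.121]
contact_force: [1.3, 0.1, 0.4]
opening: 0.0918
grip_force: 0.0
```

```bash
python3 -c "
from h import *
delta([.491,-.0065,.2],80)"
```

```text
t 0.72 pos [0.3243 0.2486 0.2267] yaw [180.   -0.  121.5] open 0.0918 q6 [ 0.47 -0.08] F [1.3 0.1 0.4]
dpos cm [-30.46   0.87   2.67] dr [ 0.  -0.  41.5]
```

Request:
step_arm:
  increments:
    - {"delta_pos":[-6.1,0.2,0.5],"dr":[0,0,10],"fingers":-1}
    - {"delta_pos":[-12.2,0.4,1],"dr":[0,0,20],"fingers":-1}
    - {"delta_pos":[-18.3,0.5,1.6],"dr":[0,0,30],"fingers":-1}
    - {"delta_pos":[-24.4,0.7,2.1],"dr":[0,0,40],"fingers":-1}
    - {"delta_pos":[-30.4,0.9,2.7],"dr":[0,0,41.5],"fingers":-1}

```text
time: 1.35
tool_pos: [0.4921, -0.0053, 0.1994]
tool_rot: [-3.141, -0.0, 1.398]
contact_force: [0.5, 0.2, 0.8]
opening: 0.0918
grip_force: 0.0
```

```bash
python3 -c "
from h import *
grab('wrist','w1')
delta([.491,-.0065,.2],80)
p=viewer.camera_params('wrist')
for X in ([.483,-.196,.116],[.484,-.044,.0835],[.491,-.0065,.1075]): print(w2px(p,X).round(0))
"
```

```text
t 1.4 pos [ 0.4956 -0.011   0.1985] yaw [179.8   0.2  79.9] open 0.0919 q6 [-0.17  0.  ] F [ 3.2 -5.9 -0.2]
dpos cm [ 0.36 -0.53 -0.15] dr [ 0.2  0.2 -0.1]
[337. 450.]
[307. 275.]
[307. 239.]
```

View pics/w1.png

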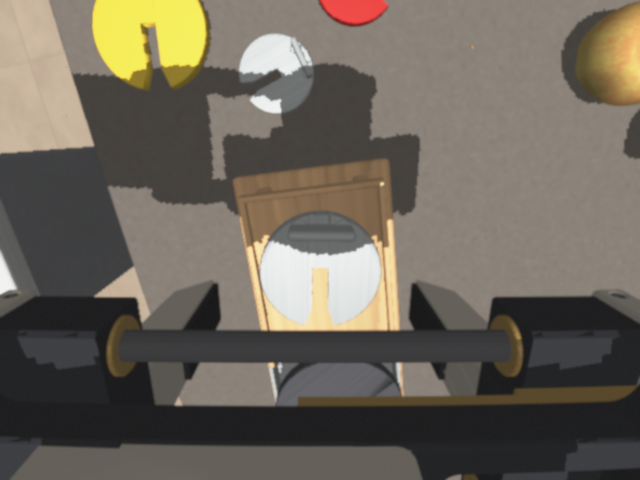

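Wrist picture: handle plate spans about (289–356, 232), disc centre at about (320,270), slot pointing straight down the image at x≈320. The lower disc starts at y≈365.

```bash
python3 - <<'E'
from h import *
p=viewer.camera_params('wrist');T=np.array(p['T']);s=robot.observe()
Rn=Ro.from_euler('xyz',s['tool_rot']).as_matrix()
A=Rn.T@T[:3,:3];c=Rn.T@(T[:3,3]-s['tool_pos'])
R0=Ro.from_euler('xyz',[-3.141,0,1.398]).as_matrix();T0=np.eye(4);T0[:3,:3]=R0@A;T0[:3,3]=np.array([.4921,-.0053,.1994])+R0@c
p['T']=T0
P={n:px2w(p,uv,z) for n,uv,z in [('hl',(289,228),.1075),('hr',(356,228),.1075),('disc L',(260,271),.0835),('disc R',(381,271),.0835),('slot in',(321,268),.0835),('mouth',(320,326),.0835),('railL',(236,180),.0775),('railL2',(264,345),.0775),('railR',(389,160),.0775)]}
for k,v in P.items(): print(k,v.round(4))
print('t',s['time'],s['tool_pos'])
im,p2=grab('wrist','w2')
for X in ([.483,-.196,.116],[.491,-.0065,.1075]): print(w2px(p2,X).round(0))
c=im[150:400,180:440]; cv2.imwrite('pics/w2c.png',cv2.resize(c[:,:,::-1],None,fx=2.4,fy=2.4,interpolation=cv2.INTER_CUBIC))
delta([.491,-.0065,.2],80)
E
```

```text
hl [0.476  0.0094 0.1075]
hr [0.5234 0.0011 0.1075]
disc L [ 0.4429 -0.0281  0.0835]
disc R [ 0.5402 -0.0452  0.0835]
slot in [ 0.4924 -0.0341  0.0835]
mouth [ 0.4826 -0.0865  0.0835]
railL [0.4394 0.0468 0.0775]
railL2 [ 0.4296 -0.1004  0.0775]
railR [0.558  0.0415 0.0775]
t 1.4 [ 0.49563948 -0.01096293  0.19849046]
[337. 450.]
[307. 239.]
t 1.45 pos [ 0.4935 -0.0079  0.1985] yaw [1.80e+02 1.00e-01 7.99e+01] open 0.0919 q6 [-0.17  0.01] F [-0.5  1.4  0.5]
dpos cm [ 0.09 -0.27 -0.15] dr [ 0.   0.1 -0.1]
```

View pics/w2c.png

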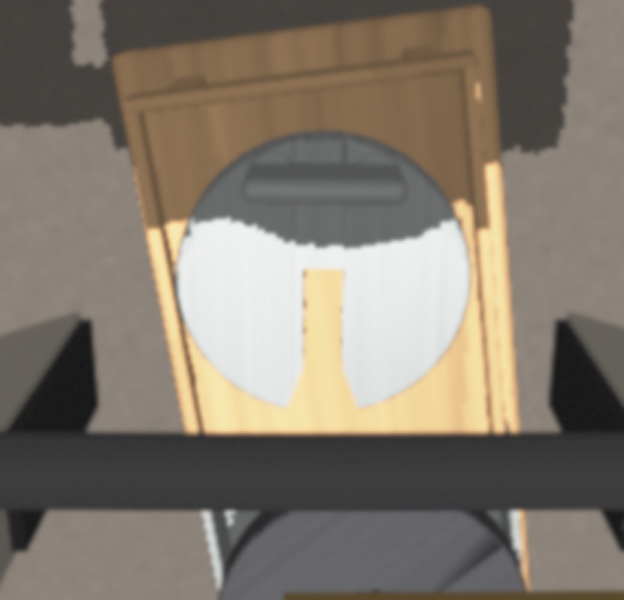

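The crop shows the handle's top face at x 245–406, y 183–203, the slot's inner end at (324,268), the mouth at (325,408), and the disc's left and right edges at (178,285) and (469,285).

```bash
python3 - <<'E'
from h import *
p=viewer.camera_params('wrist');T=np.array(p['T']);s=robot.observe()
Rn=Ro.from_euler('xyz',s['tool_rot']).as_matrix()
A=Rn.T@T[:3,:3];c=Rn.T@(T[:3,3]-s['tool_pos'])
R0=Ro.from_euler('xyz',np.radians([179.8,.2,79.9])).as_matrix();T0=np.eye(4);T0[:3,:3]=R0@A;T0[:3,3]=np.array([.49564,-.01096,.19849])+R0@c
p['T']=T0
f=lambda x,y,z:px2w(p,(180+(x+.5)/2.4-.5,150+(y+.5)/2.4-.5),z)
P={n:f(*uv) for n,uv in dict(h=(325.5,193,.1075),hl=(245,193,.1075),hr=(406,193,.1075),L=(178,285,.0835),R=(469,285,.0835),top=(322,131,.0765),inn=(324,268,.0835),mouth=(325,408,.0835),railL=(137,110,.0775),railL2=(205,432,.0695),railL0=(143,112,.0695)).items()}
for k,v in P.items(): print(k,v.round(4))
print('rail',np.degrees(np.arctan2(*(P['railL2']-P['railL0'])[[1,0]])),np.degrees(np.arctan2(*(P['hr']-P['hl'])[[1,0]])))
delta([.491,-.0065,.2],80)
E
```

```text
h [ 0.4983 -0.0012  0.1075]
hl [0.4747 0.0031 0.1075]
hr [ 0.522  -0.0054  0.1075]
L [ 0.4425 -0.0307  0.0835]
R [ 0.5395 -0.0482  0.0835]
top [0.4996 0.0114 0.0765]
inn [ 0.4922 -0.0334  0.0835]
mouth [ 0.4833 -0.0856  0.0835]
railL [0.4416 0.0291 0.0775]
railL2 [ 0.4357 -0.0954  0.0695]
railL0 [0.4415 0.027  0.0695]
rail -92.70155122240584 -10.192617244659036
t 1.45 pos [ 0.4935 -0.0079  0.1985] yaw [1.80e+02 1.00e-01 7.99e+01] open 0.0919 q6 [-0.17  0.01] F [-0.5  1.4  0.5]
dpos cm [ 0.09 -0.27 -0.15] dr [ 0.   0.1 -0.1]
```

```bash
python3 -c "
from h import *
delta([.498,-.0015,.0865],80)"
```

```text
t 1.45 pos [ 0.4935 -0.0079  0.1985] yaw [1.80e+02 1.00e-01 7.99e+01] open 0.0919 q6 [-0.17  0.01] F [-0.5  1.4  0.5]
dpos cm [ 0.72  0.33 11.2 ] dr [ 0.   0.1 -0.1]
```

Request:
step_arm:
  increments:
    - {"delta_pos":[0.7,0.3,2],"dr":[0,0,0],"fingers":-1}
    - {"delta_pos":[0.7,0.3,4],"dr":[0,0,0],"fingers":-1}
    - {"delta_pos":[0.7,0.3,6],"dr":[0,0,0],"fingers":-1}
    - {"delta_pos":[0.7,0.3,8],"dr":[0,0,0],"fingers":-1}
    - {"delta_pos":[0.7,0.3,8],"dr":[0,0,0],"fingers":-1}

```text
time: 2.08
tool_pos: [0.494, 0.0038, 0.1185]
tool_rot: [-3.138, -0.0, 1.402]
contact_force: [-0.4, -0.5, 1.1]
opening: 0.0915
grip_force: 0.0
```

```bash
python3 -c "
from h import *
delta([.498,-.0015,.0865],80)
im,p=grab('wrist')
for X in ([.498,-.0015,.1075],): print(w2px(p,X).round(0))
cv2.imwrite('pics/w3.png',im[150:400,150:490,::-1])
"
```

```text
t 2.08 pos [0.494  0.0038 0.1185] yaw [-179.8   -0.    80.3] open 0.0915 q6 [-0.15  0.02] F [-0.4 -0.5  1.1]
dpos cm [-0.46  0.5   3.2 ] dr [-0.2 -0.   0.3]
[324. 299.]
```

View pics/w3.png

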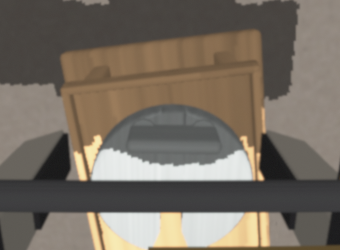

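The handle's top face is at about (324,296), against a predicted (324,299), so the estimate holds to about 1 mm. Descending to grip.

Request:
step_arm:
  increments:
    - {"delta_pos":[-0.4,0.5,1.5],"dr":[0,0,0],"fingers":-1}
    - {"delta_pos":[-0.4,0.5,3.1],"dr":[0,0,0],"fingers":-1}
    - {"delta_pos":[-0.4,0.5,3.1],"dr":[0,0,0],"fingers":-1}
    - {"delta_pos":[-0.4,0.5,3.1],"dr":[0,0,0],"fingers":0.2}
    - {"delta_pos":[-0.4,0.5,3.1],"dr":[0,0,0],"fingers":0.2}
  newtons: 20

```text
time: 2.75
tool_pos: [0.5002, -0.0018, 0.0893]
tool_rot: [3.14, -0.0, 1.401]
contact_force: [-0.0, 0.3, -0.1]
opening: 0.0764
grip_force: 0.0
```

Request:
step_arm:
  increments:
    - {"delta_pos":[0,0,0],"dr":[0,0,0],"fingers":0.2}
    - {"delta_pos":[0,0,0],"dr":[0,0,0],"fingers":0.2}
    - {"delta_pos":[0,0,0],"dr":[0,0,0],"fingers":0.2}
    - {"delta_pos":[0,0,0],"dr":[0,0,0],"fingers":0.2}
    - {"delta_pos":[0,0,0],"dr":[0,0,0],"fingers":0.2}

```text
time: 3.38
tool_pos: [0.4993, -0.0015, 0.0888]
tool_rot: [-3.141, -0.0, 1.401]
contact_force: [-3.1, 2.0, 5.1]
opening: 0.0495
grip_force: 20.0
```

```bash
python3 -c "
from h import *
delta([.498,-.0015,.0865],80); print(robot.observe()['grip_force'])"
```

```text
t 3.38 pos [ 0.4993 -0.0015  0.0888] yaw [-179.9   -0.    80.3] open 0.0495 q6 [-0.16  0.01] F [-3.1  2.   5.1]
dpos cm [-0.02 -0.13  0.23] dr [-0.1 -0.   0.3]
20.00034123659134
```

```bash
python3 - <<'E'
from h import *
q=viewer.camera_params('scene');p=viewer.camera_params('top')
im=cv2.imread('pics/scene1.png');c=im[205:275,280:400]
cv2.imwrite('pics/s1c.png',cv2.resize(c,None,fx=6,fy=6,interpolation=cv2.INTER_CUBIC))
s=robot.observe();T=np.array(viewer.camera_params('wrist')['T'])
Rn=Ro.from_euler('xyz',s['tool_rot']).as_matrix();A=Rn.T@T[:3,:3];cc=Rn.T@(T[:3,3]-s['tool_pos'])
R0=Ro.from_euler('xyz',np.radians([179.8,.2,79.9])).as_matrix();T0=np.eye(4);T0[:3,:3]=R0@A;T0[:3,3]=np.array([.49564,-.01096,.19849])+R0@cc
w=viewer.camera_params('wrist');w['T']=T0
f=lambda x,y,z:px2w(w,(180+(x+.5)/2.4-.5,150+(y+.5)/2.4-.5),z)
print(f(469,70,.0775),f(490,432,.0695), f(492,432,.0775))
# lower disc left/right edges in w2c at y~590
print('lower L,R',f(222,590,.069),f(524,590,.069))
E
```

```text
[0.54965928 0.02284679 0.0775    ] [ 0.54146272 -0.1146409   0.0695    ] [ 0.54127993 -0.10971794  0.0775    ]
lower L,R [ 0.42645659 -0.1679844   0.069     ] [ 0.54669261 -0.19017051  0.069     ]
```

View pics/s1c.png

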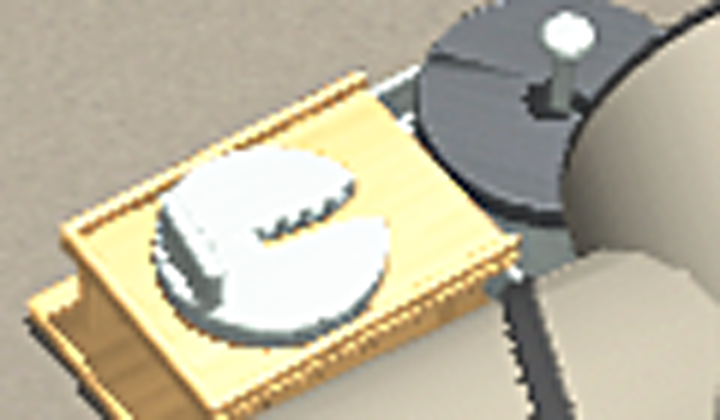

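The scene crop shows the cap at (568,33), the stem's base at (562,108) and the slot's inner end at (258,233).

```bash
python3 - <<'E'
from h import *
q=viewer.camera_params('scene');p=viewer.camera_params('top')
f=lambda x,y,z: px2w(q,(280+x/6-.4,205+y/6-.4),z)
g=lambda x,y,z: px2w(p,(x/5.5+275-.4,y/5.5+205-.4),z)
print('scene cap',f(568,33,.114),'base',f(562,108,.069),'inn',f(258,233,.0835))
print('ledge end corners',f(365,76,.0775),f(520,240,.0775))
print('top cap',g(522,243,.114),'base',g(508,290,.069),'corners',g(440,147,.0775),g(358,322,.0775))
E
```

```text
scene cap [ 0.48305223 -0.19595366  0.114     ] base [ 0.47930049 -0.19387217  0.069     ] inn [ 0.49528255 -0.03692203  0.0835    ]
ledge end corners [ 0.54061774 -0.13135054  0.0775    ] [ 0.42885118 -0.1265286   0.0775    ]
top cap [ 0.48419191 -0.19562352  0.114     ] base [ 0.47878988 -0.19355134  0.069     ] corners [ 0.54182126 -0.13252895  0.0775    ] [ 0.42851417 -0.12828359  0.0775    ]
```

```bash
python3 -c "
from h import *
delta([.493,-.003,.0888],87)
delta([.489,-.08,.0888],87)"
```

```text
t 3.38 pos [ 0.4993 -0.0015  0.0888] yaw [-179.9   -0.    80.3] open 0.0495 q6 [-0.16  0.01] F [-3.1  2.   5.1]
dpos cm [-0.25 -0.6  -0.  ] dr [-0.1 -0.  -6.7]
t 3.38 pos [ 0.4993 -0.0015  0.0888] yaw [-179.9   -0.    80.3] open 0.0495 q6 [-0.16  0.01] F [-3.1  2.   5.1]
dpos cm [-7.91  0.31 -0.01] dr [-0.1 -0.  -6.7]
```

Request:
step_arm:
  increments:
    - {"delta_pos":[-0.1,-0.3,0],"dr":[0,0,-3.5],"fingers":0.2}
    - {"delta_pos":[-0.3,-0.6,0],"dr":[0,0,-6.7],"fingers":0.2}
    - {"delta_pos":[-2.5,-0.3,0],"dr":[0,0,-6.7],"fingers":0.2}
    - {"delta_pos":[-5.2,0,0],"dr":[0,0,-6.7],"fingers":0.2}
    - {"delta_pos":[-7.9,0.3,0],"dr":[0,0,-6.7],"fingers":0.2}
  newtons: 30

```text
time: 4.0
tool_pos: [0.4899, -0.0803, 0.0889]
tool_rot: [3.14, -0.001, 1.518]
contact_force: [0.5, 4.4, 2.7]
opening: 0.0494
grip_force: 30.0
```

```bash
python3 -c "
from h import *
delta([.4867,-.118,.0888],87)
delta([.4855,-.150,.0888],87)"
```

```text
t 4.0 pos [ 0.4899 -0.0803  0.0889] yaw [179.9  -0.   87. ] open 0.0494 q6 [-0.32 -0.27] F [0.5 4.4 2.7]
dpos cm [-3.78 -0.12  0.  ] dr [ 0.1 -0.  -0. ]
t 4.0 pos [ 0.4899 -0.0803  0.0889] yaw [179.9  -0.   87. ] open 0.0494 q6 [-0.32 -0.27] F [0.5 4.4 2.7]
dpos cm [-6.98 -0.07 -0.  ] dr [ 0.1 -0.  -0. ]
```

Request:
step_arm:
  increments:
    - {"delta_pos":[-1.5,-0.1,0],"dr":[0,0,0],"fingers":0.2}
    - {"delta_pos":[-3,-0.1,0],"dr":[0,0,0],"fingers":0.2}
    - {"delta_pos":[-4.2,-0.1,0],"dr":[0,0,0],"fingers":0.2}
    - {"delta_pos":[-5.2,-0.1,0],"dr":[0,0,0],"fingers":0.2}
    - {"delta_pos":[-5.8,-0.1,0],"dr":[0,0,0],"fingers":0.2}

```text
time: 4.62
tool_pos: [0.4864, -0.1383, 0.0887]
tool_rot: [3.139, 0.0, 1.518]
contact_force: [4.0, 4.0, -0.8]
opening: 0.0493
grip_force: 30.0
```

```bash
python3 -c "
from h import *
s=robot.observe();print(s['torque'].round(2))
grab('top','top2')
delta([.4855,-.158,.0888],87)"
```

```text
[ 0.59 -0.64  0.21]
t 4.67 pos [ 0.4865 -0.139   0.0887] yaw [1.799e+02 1.000e-01 8.700e+01] open 0.0495 q6 [-0.43 -0.38] F [ 4.1  0.4 -2.2]
dpos cm [-1.9   0.   -0.01] dr [ 0.1  0.1 -0. ]
```

Request:
step_arm:
  increments:
    - {"delta_pos":[-0.5,0.1,0],"dr":[0,0,0],"fingers":0.2}
    - {"delta_pos":[-0.9,0.1,0],"dr":[0,0,0],"fingers":0.2}
    - {"delta_pos":[-1.3,0.1,0],"dr":[0,0,0],"fingers":0.2}
    - {"delta_pos":[-1.6,0.1,0],"dr":[0,0,0],"fingers":0.2}
    - {"delta_pos":[-1.8,0.1,0],"dr":[0,0,0],"fingers":0.2}

```text
time: 5.3
tool_pos: [0.4852, -0.1562, 0.0886]
tool_rot: [-3.141, -0.0, 1.518]
contact_force: [2.0, 2.3, -1.6]
opening: 0.0495
grip_force: 30.0
```

Request:
step_arm:
  increments:
    - {"delta_pos":[-0.1,0,0],"dr":[0,0,0],"fingers":0.2}
    - {"delta_pos":[-0.2,0,0],"dr":[0,0,0],"fingers":0.2}
    - {"delta_pos":[-0.2,0,0],"dr":[0,0,0],"fingers":0.2}
    - {"delta_pos":[-0.2,0,0],"dr":[0,0,0],"fingers":0.2}
    - {"delta_pos":[-0.2,0,0],"dr":[0,0,0],"fingers":0.2}

```text
time: 5.92
tool_pos: [0.4851, -0.1571, 0.0887]
tool_rot: [-3.141, -0.001, 1.518]
contact_force: [1.8, 5.7, -0.5]
opening: 0.0494
grip_force: 30.0
```

Request:
step_arm:
  increments:
    - {"delta_pos":[-0.1,0,0],"dr":[0,0,0],"fingers":0.2}
    - {"delta_pos":[-0.2,0,0],"dr":[0,0,0],"fingers":0.2}
    - {"delta_pos":[-0.2,0,0],"dr":[0,0,0],"fingers":0.2}
    - {"delta_pos":[-0.2,0,0],"dr":[0,0,0],"fingers":0.2}
    - {"delta_pos":[-0.2,0,0],"dr":[0,0,0],"fingers":0.2}

```text
time: 6.55
tool_pos: [0.4851, -0.1573, 0.0887]
tool_rot: [-3.141, -0.004, 1.518]
contact_force: [4.5, 14.4, 1.5]
opening: 0.0494
grip_force: 30.0
```

Request:
step_arm:
  increments:
    - {"delta_pos":[0.2,-0.53,0],"dr":[0,0,-8],"fingers":0.2}
    - {"delta_pos":[0.1,-1.05,0],"dr":[0,0,-16],"fingers":0.2}
    - {"delta_pos":[-0.08,-1.55,0],"dr":[0,0,-24],"fingers":0.2}
    - {"delta_pos":[-0.33,-2.01,0],"dr":[0,0,-32],"fingers":0.2}
    - {"delta_pos":[-0.64,-2.44,0],"dr":[0,0,-40],"fingers":0.2}

```text
time: 7.18
tool_pos: [0.4607, -0.1653, 0.0888]
tool_rot: [3.141, 0.001, 2.221]
contact_force: [4.4, 0.7, -2.9]
opening: 0.0494
grip_force: 30.0
```

```bash
cat >> h.py <<'E'
S=np.array([.4833,-.1955])
def onstem(yaw,z=.0887):
    a=np.radians(yaw); x=S+.038*np.array([np.cos(a),np.sin(a)]); delta([x[0],x[1],z],yaw)
E
python3 - <<'E'
from h import *
s=robot.observe();print(s['torque'].round(2)); onstem(np.degrees(s['tool_rot'][2]))
p=viewer.camera_params('top')
g=lambda x,y,z: px2w(p,(x/5.5+275-.4,y/5.5+205-.4),z)
def a(P,Q): d=Q-P; return np.degrees(np.arctan2(d[1],d[0]))
print(a(g(525,300,.069),g(560,388,.069)),a(g(508,300,.069),g(522,400,.069)),a(g(516,300,.069),g(541,394,.069)))
im=cv2.imread('pics/top2.png');cv2.imwrite('pics/t2c.png',cv2.resize(im[220:300,330:420],None,fx=7,fy=7,interpolation=cv2.INTER_CUBIC))
E
```

```text
[ 0.18 -0.58  0.15]
t 7.17 pos [ 0.4607 -0.1653  0.0888] yaw [1.800e+02 1.000e-01 1.272e+02] open 0.0494 q6 [-0.5  -1.15] F [ 4.4  0.7 -2.9]
dpos cm [ 0.03 -0.03  0.01] dr [0.  0.1 0. ]
-141.0884529583445 -153.6291349191877 -147.3627143457064
```

View pics/t2c.png

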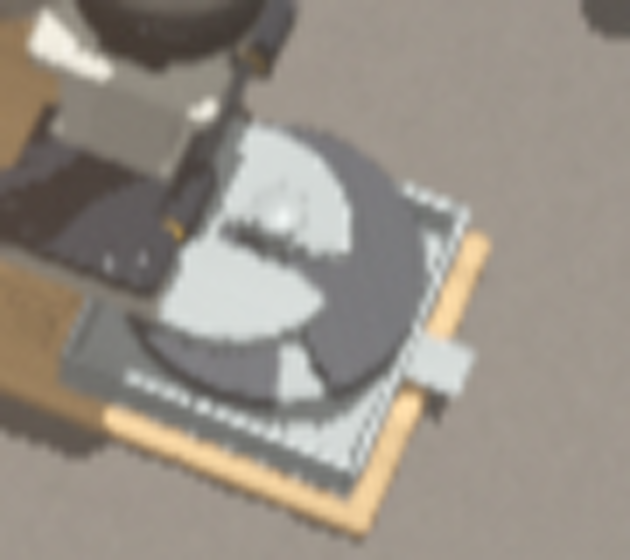

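The crop shows the stem inside the second weight's slot, and the lower slot's mouth centred at about (300,392), which puts its direction at about −149.5°. The target for the upper slot is therefore about 30.5°, tool yaw 210.5°.

Request:
step_arm:
  increments:
    - {"delta_pos":[-0.04,-0.55,0],"dr":[0,0,-8.3],"fingers":0.2}
    - {"delta_pos":[-0.16,-1.09,0],"dr":[0,0,-16.6],"fingers":0.2}
    - {"delta_pos":[-0.36,-1.61,0],"dr":[0,0,-25],"fingers":0.2}
    - {"delta_pos":[-0.62,-2.09,0],"dr":[0,0,-33.3],"fingers":0.2}
    - {"delta_pos":[-0.96,-2.52,0],"dr":[0,0,-41.6],"fingers":0.2}

```text
time: 7.8
tool_pos: [0.4461, -0.1879, 0.0887]
tool_rot: [3.141, 0.0, 2.947]
contact_force: [2.1, 1.9, -3.8]
opening: 0.0496
grip_force: 30.0
```

```bash
python3 -c "
from h import *
s=robot.observe();onstem(np.degrees(s['tool_rot'][2]));onstem(210.5)"
```

```text
t 7.8 pos [ 0.4461 -0.1879  0.0887] yaw [180.    0.  168.9] open 0.0496 q6 [-0.56 -1.93] F [ 2.1  1.9 -3.8]
dpos cm [ 0.01 -0.02 -0.  ] dr [0. 0. 0.]
t 7.8 pos [ 0.4461 -0.1879  0.0887] yaw [180.    0.  168.9] open 0.0496 q6 [-0.56 -1.93] F [ 2.1  1.9 -3.8]
dpos cm [-0.95 -2.55 -0.  ] dr [  0.    0.  -41.6]
```

Request:
step_arm:
  increments:
    - {"delta_pos":[-0.04,-0.56,0],"dr":[0,0,-8.3],"fingers":0.2}
    - {"delta_pos":[-0.16,-1.1,0],"dr":[0,0,-16.6],"fingers":0.2}
    - {"delta_pos":[-0.36,-1.62,0],"dr":[0,0,-25],"fingers":0.2}
    - {"delta_pos":[-0.62,-2.1,0],"dr":[0,0,-33.3],"fingers":0.2}
    - {"delta_pos":[-0.95,-2.54,0],"dr":[0,0,-41.6],"fingers":0.2}

```text
time: 8.43
tool_pos: [0.4498, -0.2153, 0.0886]
tool_rot: [3.142, -0.001, -2.61]
contact_force: [-0.2, -1.6, -1.9]
opening: 0.0498
grip_force: 30.0
```

```bash
python3 -c "
from h import *
onstem(210.5)
im,p=grab('wrist','w4')
print(w2px(p,[.4833,-.1955,.116]),w2px(p,[.429,-.2272,.069]))
im,p=grab('top')
cv2.imwrite('pics/t3c.png',cv2.resize(im[220:300,330:420,::-1],None,fx=7,fy=7,interpolation=cv2.INTER_CUBIC))
"
```

```text
t 8.43 pos [ 0.4498 -0.2153  0.0886] yaw [ 1.800e+02 -1.000e-01 -1.496e+02] open 0.0498 q6 [-0.6 -2.7] F [-0.2 -1.6 -1.9]
dpos cm [-0.09  0.01 -0.01] dr [ 0.  -0.1 -0.1]
[314.45196631 406.82266063] [314.76992029 241.17523759]
```

View pics/w4.png

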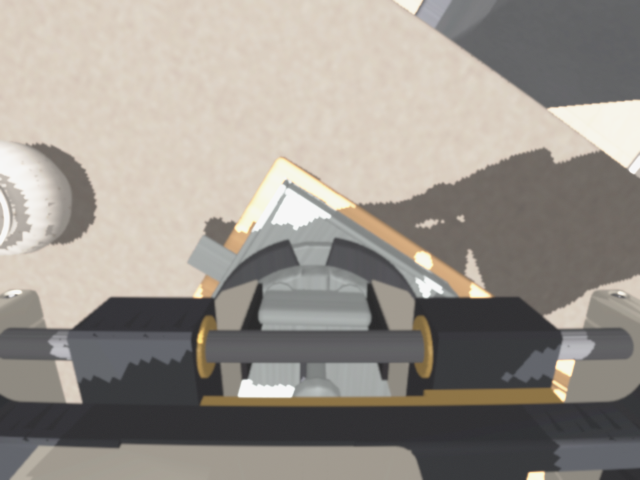

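Wrist picture: the lower slot's mouth is at (313,253), the handle's centre at (315,305) and the cap at (316,388). They lie on one line, so the slots face opposite ways to within about 1–2°. A gentle push inward will make sure it is fully home.

Request:
step_arm:
  increments:
    - {"delta_pos":[-0.1,0,0],"dr":[0,0,0],"fingers":0.2}
    - {"delta_pos":[-0.2,0,0],"dr":[0,0,0],"fingers":0.2}
    - {"delta_pos":[-0.3,0,0],"dr":[0,0,0],"fingers":0.2}
    - {"delta_pos":[-0.3,0,0],"dr":[0,0,0],"fingers":0.2}
    - {"delta_pos":[-0.3,0,0],"dr":[0,0,0],"fingers":0.2}

```text
time: 9.15
tool_pos: [0.4523, -0.2134, 0.0886]
tool_rot: [3.141, -0.001, -2.615]
contact_force: [-5.0, -3.6, -0.8]
opening: 0.0495
grip_force: 30.0
```

```bash
python3 -c "
from h import *
onstem(210.5)"
```

```text
t 9.15 pos [ 0.4523 -0.2134  0.0886] yaw [ 1.800e+02 -1.000e-01 -1.499e+02] open 0.0495 q6 [-0.59 -2.69] F [-5.  -3.6 -0.8]
dpos cm [ 0.22 -0.04 -0.01] dr [ 0.  -0.1 -0.4]
```

Request:
step_arm:
  increments:
    - {"delta_pos":[-0.1,0,0],"dr":[0,0,0],"fingers":0.2}
    - {"delta_pos":[-0.2,0,0],"dr":[0,0,0],"fingers":0.2}
    - {"delta_pos":[-0.2,0,0],"dr":[0,0,0],"fingers":0.2}
    - {"delta_pos":[-0.2,0,0],"dr":[0,0,0],"fingers":0.2}
    - {"delta_pos":[-0.2,0,0],"dr":[0,0,0],"fingers":0.2}

```text
time: 9.78
tool_pos: [0.4524, -0.2132, 0.0886]
tool_rot: [3.14, -0.005, -2.615]
contact_force: [-11.5, -7.8, 2.1]
opening: 0.0494
grip_force: 30.0
```

```bash
python3 -c "
from h import *
onstem(210.5)"
```

```text
t 9.78 pos [ 0.4524 -0.2132  0.0886] yaw [ 179.9   -0.3 -149.8] open 0.0494 q6 [-0.59 -2.69] F [-11.5  -7.8   2.1]
dpos cm [ 0.24 -0.04 -0.01] dr [ 0.1 -0.3 -0.3]
```

Contact force rose with no further motion, so it is fully home. Relaxing the push, releasing and lifting.

Request:
step_arm:
  increments:
    - {"delta_pos":[0.1,0,0],"dr":[0,0,0],"fingers":0.2}
    - {"delta_pos":[0.15,0,0],"dr":[0,0,0],"fingers":0.2}
    - {"delta_pos":[0.15,0,0],"dr":[0,0,0],"fingers":-0.4}
    - {"delta_pos":[0.15,0,0],"dr":[0,0,0],"fingers":-0.4}
    - {"delta_pos":[0.15,0,0],"dr":[0,0,0],"fingers":-0.4}

```text
time: 10.4
tool_pos: [0.4538, -0.2128, 0.0889]
tool_rot: [-3.141, 0.001, -2.615]
contact_force: [0.5, -0.5, 1.1]
opening: 0.064
grip_force: 0.0
```

Request:
step_arm:
  increments:
    - {"delta_pos":[0,0,-0.5],"dr":[0,0,0],"fingers":-0.4}
    - {"delta_pos":[0,0,-2],"dr":[0,0,0],"fingers":-0.4}
    - {"delta_pos":[0,0,-5],"dr":[0,0,0],"fingers":-0.4}
    - {"delta_pos":[0,0,-9],"dr":[0,0,0],"fingers":-0.4}
    - {"delta_pos":[0,0,-13],"dr":[0,0,0],"fingers":-0.4}

```text
time: 11.02
tool_pos: [0.4533, -0.2129, 0.2211]
tool_rot: [-3.141, 0.001, -2.615]
contact_force: [0.7, -0.6, -0.8]
opening: 0.0642
grip_force: 0.0
```

Request:
step_arm:
  increments:
    - {"delta_pos":[5,0,0],"dr":[0,0,0],"fingers":-0.4}
    - {"delta_pos":[5,0,0],"dr":[0,0,0],"fingers":-0.4}
    - {"delta_pos":[5,0,0],"dr":[0,0,0],"fingers":-0.4}
    - {"delta_pos":[5,0,0],"dr":[0,0,0],"fingers":-0.4}
    - {"delta_pos":[5,0,0],"dr":[0,0,0],"fingers":-0.4}

```text
time: 11.65
tool_pos: [0.4106, -0.2377, 0.2185]
tool_rot: [3.141, 0.0, -2.614]
contact_force: [-0.9, -0.6, 0.5]
opening: 0.0645
grip_force: 0.0
```

```bash
python3 -c "
from h import *
onstem(210.5)
im,p=grab('wrist')
print(w2px(p,[.4833,-.1945,.116])); S_=np.array([.4833,-.1945]);
for r in (.034,.042): print(w2px(p,[*(S_+r*np.array([-.8616,-.5075])),.1075]))
cv2.imwrite('pics/w5.png',im[:,:,::-1])"
```

```text
t 11.65 pos [ 0.4106 -0.2377  0.2185] yaw [ 180.     0.  -149.8] open 0.0645 q6 [-0.69 -2.78] F [-0.9 -0.6  0.5]
dpos cm [-4.61 -0.04 12.98] dr [ 0.   0.  -0.3]
[315.17058971 337.62463207]
[314.95213853 295.63492809]
[314.90339941 286.66130589]
```

View pics/w5.png

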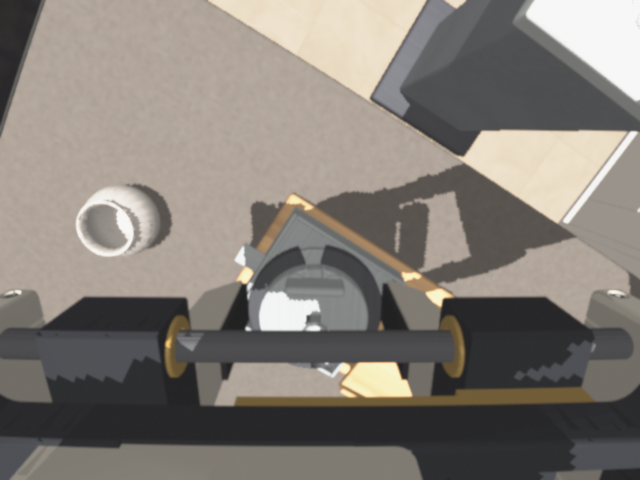

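The handle's top is at (314,290), against a predicted home position of (315,291). The lower slot's mouth is at (312,257) on the same line, and the pot is untouched. Handing in.

```bash
python3 -c "
from cell import robot
print(robot.hand_in())"
```

```text
the job is handed in; nothing more can be done
None
```

I handed the job in at about 11.7 s: the second weight is fully home on the stem, its slot opposite the lower one to within about 2° by the last picture, and the arm is clear; the cream pot stands untouched, but I did not look again at the jar and shaker, which the arm passed well above.

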